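# Lay the gauge down and close its case

## Task

The white dial gauge was left standing on its rim in the open case, with its dial leaning on the case's left wall. Without grasping or lifting anything, gently push it over so that it lies flat on its back in its recess, dial up, then push the lid over until it is fully shut, and last push both orange latches down flush against the front of the case. Leave everything around the gauge and the case alone.

Things in the scene. Friction and masses are not known exactly. Their poses are not given: they have to be found in the camera images.
- case: Grey gauge case fixed to the bench. Origin: centre of its underside; x to the hinge side (away from the robot), y to its left end, z up. Outer faces x = +-85, y = +-125 mm; 4 mm walls, 46 mm high. Black insert inside, top 24 mm up; the gauge's recess in it (x +-42, y -15 to +115 mm) has a blue floor 7 mm up. A folded carrying handle on the front (y +-53 mm) sticks out 11 mm
- case_lid (a joint): Angle of the case lid about its hinge (rad): 0 = shut, about 1.7 = open at the start, standing just past upright behind the case. The hinge is stiff (0.08 N m): near upright the lid stays where it is left; once it leans well forward, below about 1 rad, it falls shut by itself. Lid with latches 0.2 kg
- lid_hinge (a point): Middle of the lid's hinge line, 86.5 mm behind the case's centre and 46 mm above the bench; the hinge runs along the case's y
- lid_edge (a point): Middle of the lid's free (front) edge, 172 mm from the hinge line. The grey lid is 170 x 250 mm and 11 mm thick: when shut it reaches from 46 to 57 mm above the bench; open, its outer face looks away from the robot. Its axes are the case's when shut (z = out of its upper face)
- latch_left (a joint): Angle of the left orange latch about its hinge on the lid's front edge (rad): 0 = folded down, flat against the front of the case (lid shut), 1.57 = sticking straight out, in the plane of the lid. It stays where it is left (0.025 N m of friction, about 1 N at its end)
- latch_right (a joint): The same for the right latch
- latch_left_tip (a point): Free end of the left latch, an orange plastic flap 34 mm wide and 4 mm thick that reaches 26 mm from its hinge. With the lid shut its hinge lies at x = -86.5, y = +88, z = 52 mm in the case's frame; folded down it covers z from 25 to 53 mm and its outer face is at x = -91 to -94 mm
- latch_right_tip (a point): The same for the right latch (hinge at y = -88 mm)
- gauge: White dial gauge with a brass stem, 0.22 kg, 63 mm across, 21 mm thick, 85 mm long over the stem; the same axes as gauge_mid, origin in the middle of its back. Pushed near its upper end towards the case's right (-y of the case) it turns about its lower rim, comes upright, and about 0.3 rad beyond upright it falls on its back by itself
- gauge_mid (a point): Middle of the gauge (half-way through its thickness). z points out of the dial, x from the stem towards the opposite rim. At the start the stem is up and the dial leans outwards by about 0.4 rad on the top of the case's left wall; the stem end looks over the wall, about 85 mm above the bench
- gauge_stem (a point): A point in the gauge's brass stem (about 10 mm thick), 48 mm from the gauge's middle, 5 mm short of its end
- gauge_foot (a point): A point in the gauge's rim opposite the stem, half-way through its thickness, on which it stands at the start; it must not be lifted from the floor of the recess
- nipple: Brass threaded nipple, 22x50x25 mm, in the front small recess; leave alone. Origin: centre of its underside
- tee: White tee fitting, 39x56x19 mm, in the rear small recess; leave alone. Origin: centre of its underside
- oil_bottle: Squeeze bottle with a red spout, 53 mm in diameter, 150 mm high, on the bench to the right of the case; leave alone. Origin: centre of its underside
- o_ring_tin: Round tin, 70 mm in diameter, 26 mm high, on the bench to the left of the case; leave alone. Origin: centre of its underside
- ptfe_roll: Blue and white roll of thread tape, 52 mm in diameter, 13 mm high, on the bench to the right of the case; leave alone. Origin: centre of its underside
Things that resemble listed ones, but are neither listed nor needed, are in the scene too. Leave any black look-alike of the gauge alone.

How it is judged (in metres and radians):
On the way, in this order (a step that is already met when the one before it is completed fails the run):
1. the gauge lies on its back in its recess, dial up, with the lid still open (angle between gauge_mid's own z axis and vertical below 0.12 rad and height (world z) of gauge_mid below 0.024 m and y of gauge_mid in the frame of case between 0 and 0.1 m and value of joint case_lid above 1 rad), for 0.2 s.
2. the lid is fully shut (value of joint case_lid below 0.04 rad), for 0.2 s.
3. both latches are folded down (value of joint case_lid below 0.04 rad and value of joint each of latch_left, latch_right below 0.15 rad), for 0.2 s.
At the end, for the whole second after the job is handed in: The gauge lies flat (within 0.12 rad) on its back on the floor of its recess, dial up; the lid is shut (below 0.04 rad) and both latches are folded down (below 0.15 rad) (all of step 3 and angle between gauge_mid's own z axis and vertical below 0.12 rad and height (world z) of gauge_mid below 0.024 m and y of gauge_mid in the frame of case between 0 and 0.1 m); the robot touches nothing.
It fails at once if the gauge is lifted: the rim it stands on leaves the floor of the recess by more than about 2 cm (height (world z) of gauge_foot above 0.035 m).
It fails at once if the gauge is pushed hard (over 20 N) (contact force between the fingers and gauge above 20 N).
It fails at once if a fitting in the small recesses is disturbed (over 15 mm) (distance of any of nipple, tee from where it was at the start of the episode above 0.015 m).
It fails at once if the oil bottle, the tin or the tape roll is disturbed (over 15 mm or tipped) (distance of any of oil_bottle, o_ring_tin, ptfe_roll from where it was at the start of the episode above 0.015 m or angle between oil_bottle's own z axis and vertical above 0.4 rad).
It also fails if it takes over 67 s, if anything falls off the work surface, if the arm or the gripper's body presses on something with over 40 N, if the wrist force passes 120 N, or if a joint passes its speed limit or range.

## Robot

A 6-joint arm with a two-finger parallel gripper is mounted at the origin on a cart in front of the work surface, level with it; the furniture and walls round the work are solid. World frame = base frame: x ahead of the robot, y to its left, z up, the work surface at z = 0. Lengths are in m, angles in degrees, forces in N, time in s.
With the tool pointing down it reaches from about 0.375 to 0.9 m from the base axis. Payload 3.1 kg.
Tool frame: the origin (TCP) lies at the very end of the fingers, on their centre line; the grasp point (between the pads) lies 19 mm behind it; z points along the fingers, y is the line along which they close (so a half turn about z gives the same grasp; the last joint's range is limited). The gripper opens to 87 mm and grips with 3 to 60 N. Pads are 19 mm wide; open, the fingers measure 117 mm over their backs; the gripper's body (75 mm by 190 mm) begins 51 mm behind the grasp point.
Start: joints at [-84.024, 30.224, 82.088, -0, 67.689, -10.227], TCP at [0.174, -0.6, 0.223] pointing down, gripper open.
Joint ranges: [-176.69, 176.69], [-43.24, 126.21], [12.49, 139.97], [-82, 262], [0, 151.66], [-163.58, 163.58]. Speed limits (degrees/s): [159.86, 159.86, 180, 180, 180, 180].

## Interface

Orientations are given as a 3x3 rotation matrix whose columns are the frame's x, y, z axes.
In Python, from rig import bot gives the robot as it stands.
- The arm moves only by the tool move_arm, never from a script. Its argument "increments" is a list of rows, each an object with "xyz": the shift along the tool's x, y, z in mm, a list of three; "roll": the turn about the tool's z in rad; "grip": the opening in per cent of the stroke, from 0 (shut) to 100 (fully open). A call has 1 to 5 rows; each row shifts and turns the commanded pose from where the row before left it, along the tool's axes as they then stand; what a row does not reach is not made up. A row lasts 1/12 s, in which the tool goes at most 41.7 mm and 7.16 degrees, less where a joint would pass 70% of its speed; a pose out of reach is approached as far as the arm can. A call is refused whole if a number of a shift passes 41.7 or a number of a turn 0.125, either way. A call with a gripper value outside its range is refused whole. The fingers move at their own pace and stop on an object; the grip force is fixed at half the most. Time passes only in rows, so rows that do not move let the fingers close. It gives the time, the measured TCP pose, the force, the opening and the grip force at its end, in the units of the state.
- bot.read_state(): the state, without advancing time (a new reading comes with each control period).
- bot.capture(name): name is "scene" or "top"; returns (picture, depth): 420x560x3 uint8, red, green, blue; 420x560 float32, m along the optical axis (not along the pixel's ray), 0 where there is no reading.
- bot.camera_model(name): a dict with "intrinsics" (3x3 intrinsics, pixels), "rvec" (rotation vector, rad) and "tvec" (3), from world to camera coordinates, as OpenCV has them. Camera axes: x right, y down, z forward; pixel columns grow to the right and rows downward; lengths in m; the calibration is good to about 2 mm. A picture is of the moment at which its call begins. camera_model takes no time and is no camera call.
- bot.hand_in(): hands the job in; it is judged then, once.
Trained networks look in the newest picture that a camera, given by its name, has taken for a name from the list of things; names that differ only in an ending like _2 or _b are one class to them, and where a whole thing is asked for, a point or a joint stands for the part that bears it (a point fixed in the world has none). Each returns a list of dicts, best first, with "conf" (0 to 1); they miss things now and then, are a little off and sometimes report something else, mostly with a low value. They report only what shows in the picture. A call takes as long as a camera call. They do not tell look-alikes from the thing itself.
- bot.spot_in(label, camera): "at" ([x, y, z] in m, in the coordinates of the camera as it stood for that picture, good to about 4 mm: the middle of the surface that is visible of it).
- bot.trace(label, camera): "mask" (420x560 bool, what is visible of it).
The state is a dict: "time_s": time; "joint_positions": joint angles; "qvel": joint speeds; "tau": joint torques, N m; "position": TCP position; "tcp_rot": TCP orientation; "force": force on the tool from outside, world axes, zero at the start; "moment": the same for the moment, N m; "opening": opening from 0.0 (shut) to 1.0 (fully open); "grasp_force": force on a finger pad.
Only numpy, scipy, OpenCV 4.12 (cv2) and the standard library are available. Lean on these libraries where they do the work, as an engineer would, in place of code of your own. Each camera call takes 0.05 s, during which the arm holds its last target. There are 200 camera calls.

## Working session

There is one attempt and no reset: what is moved stays moved. The work goes in short steps, Python scripts to look and compute and a tool call to move; the robot and the scene stay as the last step left them, time stands still between calls to the robot, and variables do not carry over. Pictures are saved under pics/ and viewed, at most 10 in all, crops included, and the job is handed in when it is done.

Besides the shell and the picture viewer there is one more tool, called by a JSON object that holds its "op" and its "data", one argument or row to a line. move_arm: Moves the arm, as the interface text tells. Its arguments: {"type":"object","properties":{"increments":{"type":"array"}},"required":["increments"]}

```bash
mkdir -p pics; cat > h.py <<'E'
import numpy as np,cv2
from rig import bot
def cam(n):
    m=bot.camera_model(n);R=cv2.Rodrigues(np.array(m["rvec"],float))[0];return np.array(m["intrinsics"]),R,np.array(m["tvec"],float).ravel()
def cloud(n,d):
    K,R,t=cam(n);v,u=np.indices(d.shape);p=np.stack([(u-K[0,2])/K[0,0]*d,(v-K[1,2])/K[1,1]*d,d],-1)
    return (p-t)@R
def w(n,p):
    K,R,t=cam(n);return R.T@(np.array(p)-t)
def save(img,f): cv2.imwrite('pics/'+f,img[:,:,::-1])
E
python3 - <<'E'
from h import *
im={}
for n in("scene","top"):
    a,d=bot.capture(n);save(a,n+'0.png');np.savez(n+'0.npz',a=a,d=d)
    K,R,t=cam(n);print(n,-R.T@t,R[2])
    for l in["case","lid_hinge","lid_edge","latch_left_tip","latch_right_tip","gauge","gauge_mid","gauge_stem","gauge_foot","nipple","tee","oil_bottle","o_ring_tin","ptfe_roll"]:
        print(l,[(round(r["conf"],2),w(n,r["at"]).round(3).tolist()) for r in bot.spot_in(l,n)[:3]])
print(bot.read_state())
E
```

```text
scene [0.01851374 0.99036595 0.63071345] [ 0.51500299 -0.69694324 -0.49904112]
case [(0.98, [0.602, 0.216, 0.044])]
lid_hinge [(0.82, [0.598, 0.215, 0.047])]
lid_edge [(0.57, [0.622, 0.218, 0.137]), (0.3, [0.631, 0.29, 0.229])]
latch_left_tip [(0.47, [0.632, 0.292, 0.23])]
latch_right_tip []
gauge [(0.81, [0.449, 0.424, 0.022]), (0.73, [0.51, 0.318, 0.061])]
gauge_mid [(0.66, [0.509, 0.323, 0.062]), (0.64, [0.447, 0.426, 0.023])]
gauge_stem [(0.85, [0.514, 0.323, 0.06]), (0.57, [0.444, 0.427, 0.021])]
gauge_foot [(0.8, [0.513, 0.322, 0.062]), (0.69, [0.445, 0.425, 0.025])]
nipple [(0.65, [0.473, 0.139, 0.025])]
tee [(0.8, [0.549, 0.134, 0.025])]
oil_bottle [(0.97, [0.599, 0.03, 0.064])]
o_ring_tin [(0.97, [0.568, 0.423, 0.028]), (0.67, [0.494, 0.011, 0.011])]
ptfe_roll [(0.49, [0.6, 0.217, 0.047])]
top [0.48402642 0.25910027 1.14028531] [ 0.07793301 -0.00320171 -0.99695346]
case [(0.61, [0.557, 0.199, 0.024])]
lid_hinge [(0.74, [0.522, 0.309, 0.057]), (0.61, [0.554, 0.199, 0.021])]
lid_edge [(0.96, [0.62, 0.203, 0.144]), (0.61, [0.49, 0.026, 0.012])]
latch_left_tip [(0.55, [0.638, 0.
[... 896 characters left out ...]
793804e-04,
        6.76885711e+01, -1.02273072e+01]), 'qvel': array([ 0.03929034,  0.02306367, -0.05672349,  0.01327597, -0.01539556,
        0.00129929]), 'tau': array([-1.14365448e-03, -4.40006518e+01, -1.76981950e+01,  6.32879511e-02,
        5.04075713e-02, -1.01914347e-05]), 'position': array([ 0.17441944, -0.6001619 ,  0.22254412]), 'tcp_rot': array([[ 9.60280469e-01,  2.79036593e-01, -9.76971422e-06],
       [ 2.79036593e-01, -9.60280469e-01, -1.05505192e-05],
       [-1.23256467e-05,  7.40534973e-06, -1.00000000e+00]]), 'force': array([-0.50129965, -0.7913462 , -0.76772603]), 'moment': array([-0.02878926,  0.01855356, -0.02801815]), 'grasp_force': 0.0, 'opening': 1.0014174322993397}
```

View pics/top0.png

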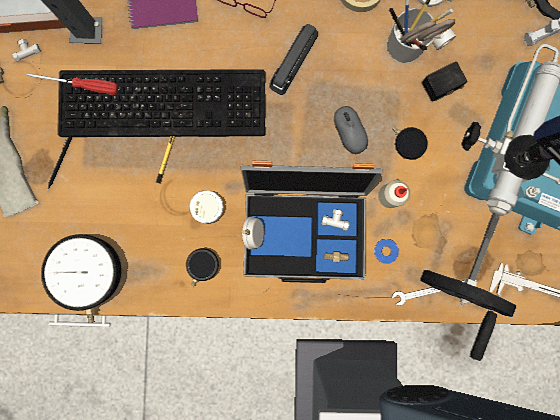

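View pics/scene0.png

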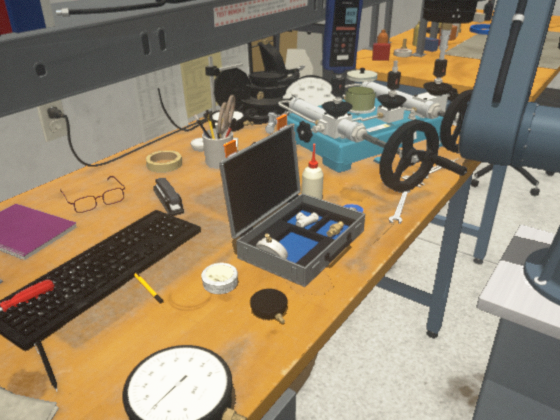

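The top view shows the case at cols 243-367, rows 165-283, with the white gauge leaning on its left wall near (253,234). The white tin is at (207,207), the black look-alike at (203,263), and the lid is open behind the case with its latches at (262,163) and (365,166). Next come the case pose, the lid and gauge geometry, and obstacle heights along the way.

```bash
python3 - <<'E'
from h import *
T={n:np.load(n+'0.npz') for n in("scene","top")}
C={n:cloud(n,T[n]['d']) for n in T}
for n in C:
    P=C[n];m=(P[...,2]>.040)&(P[...,2]<.051)&(P[...,0]>.40)&(P[...,0]<.66)&(P[...,1]>.06)&(P[...,1]<.345)&(T[n]['d']>0)
    q=P[m];r=cv2.minAreaRect((q[:,:2]*1000).astype(np.float32));print(n,len(q),r,cv2.boxPoints(r).round(0).tolist(),np.median(q[:,2]))
    m=(P[...,2]>.08)&(P[...,0]>.56)&(P[...,0]<.69)&(P[...,1]>.06)&(P[...,1]<.345)&(T[n]['d']>0)
    q=P[m]
    for z0 in np.arange(.08,.26,.02):
        s=q[(q[:,2]>z0)&(q[:,2]<z0+.02)]
        if len(s):print('lid z',round(z0,2),len(s),np.percentile(s[:,0],[5,50,95]).round(3),np.percentile(s[:,1],[1,99]).round(3))
    m=(P[...,2]>.055)&(P[...,0]>.45)&(P[...,0]<.58)&(P[...,1]>.24)&(P[...,1]<.38)&(T[n]['d']>0)
    q=P[m];print('gauge',len(q),q.min(0).round(3),q.max(0).round(3),'top pt',q[q[:,2]>q[:,2].max()-.006].mean(0).round(3))
P=C['top'];print('height map x rows .2...8, y cols -.65...45')
ys=np.arange(-.65,.5,.1)
for x in np.arange(.25,.85,.1):
    print(round(x,2),[round(float(P[...,2][(abs(P[...,0]-x)<.05)&(abs(P[...,1]-y)<.05)&(T['top']['d']>0)].max(initial=-1)),2) for y in ys])
E
```

```text
scene 1204 ((522.2835693359375, 200.84832763671875), (255.81851196289062, 184.0092010498047), 89.89624786376953) [[430.0, 73.0], [614.0, 73.0], [615.0, 329.0], [431.0, 329.0]] 0.045155139899689854
lid z 0.08 635 [0.612 0.615 0.618] [0.078 0.326]
lid z 0.1 653 [0.615 0.618 0.62 ] [0.078 0.326]
lid z 0.12 662 [0.617 0.62  0.623] [0.078 0.326]
lid z 0.14 679 [0.62  0.623 0.625] [0.077 0.327]
lid z 0.16 708 [0.622 0.625 0.628] [0.079 0.327]
lid z 0.18 712 [0.625 0.628 0.631] [0.078 0.326]
lid z 0.2 664 [0.626 0.63  0.634] [0.079 0.326]
lid z 0.22 203 [0.631 0.633 0.635] [0.096 0.307]
lid z 0.24 71 [0.631 0.634 0.638] [0.097 0.306]
gauge 268 [0.492 0.303 0.055] [0.549 0.331 0.09 ] top pt [0.521 0.326 0.087]
top 1155 ((520.72900390625, 200.85366821289062), (178.9018096923828, 250.32217407226562), 0.05878199264407158) [[431.0, 326.0], [431.0, 76.0], [610.0, 76.0], [610.0, 326.0]] 0.045988836012827404
lid z 0.08 318 [0.612 0.614 0.616] [0.079 0.322]
lid z 0.1 330 [0.615 0.617 0.618] [0.079 0.323]
lid z 0.12 367 [0.618 0.619 0.621] [0.079 0.323]
lid z 0.14 378 [0.62  0.622 0.623] [0.079 0.322]
lid z 0.16 401 [0.623 0.624 0.626] [0.078 0.323]
lid z 0.18 323 [0.624 0.627 0.628] [0.078 0.323]
lid z 0.2 742 [0.625 0.629 0.634] [0.078 0.323]
lid z 0.22 76 [0.631 0.632 0.634] [0.097 0.307]
lid z 0.24 139 [0.631 0.634 0.637] [0.097 0.305]
gauge 336 [0.493 0.301 0.055] [0.55  0.329 0.091] top pt [0.521 0.325 0.088]
height map x rows .2...8, y cols -.65...45
0.25 [-0.85, -0.85, -0.85, -0.84, -0.85, 0.44, 0.44, 0.41, -0.85, -0.85, -0.84, -0.84]
0.35 [-1.0, -1.0, -1.0, 0.0, 0.01, 0.21, 0.13, 0.01, 0.01, 0.01, 0.01, 0.01]
0.45 [-1.0, -1.0, -1.0, 0.01, 0.01, 0.21, 0.21, 0.05, 0.05, 0.05, 0.06, 0.03]
0.55 [-1.0, -1.0, -1.0, 0.09, 0.13, 0.15, 0.08, 0.1, 0.05, 0.05, 0.09, 0.03]
0.65 [-1.0, -1.0, -1.0, 0.1, 0.28, 0.37, 0.09, 0.25, 0.25, 0.25, 0.24, 0.03]
0.75 [-1.0, -1.0, -1.0, 0.1, 0.18, 0.34, 0.03, 0.04, 0.05, 0.02, 0.02, 0.03]
```

{"op": "move_arm", "data": {
  "increments": [
    {"xyz": [0, 0, -38], "roll": 0.0943, "grip": 0},
    {"xyz": [0, 0, -38], "roll": 0.0943, "grip": 0},
    {"xyz": [0, 0, -38], "roll": 0.0943, "grip": 0},
    {"xyz": [0, 0, -23], "roll": 0, "grip": 0},
    {"xyz": [0, 0, 0], "roll": 0, "grip": 0}
  ]
}}

```text
time_s: 1.92
position: [0.1749, -0.6033, 0.3669]
tcp_rot: [[1.0, 0.0, 0.002], [0.0, -1.0, -0.014], [0.002, 0.014, -1.0]]
force: [0.5, -0.7, 0.8]
opening: 0.706
grasp_force: 0.0
```

{"op": "move_arm", "data": {
  "increments": [
    {"xyz": [20.5, -33.3, 0], "roll": 0, "grip": 0},
    {"xyz": [20.5, -33.3, 0], "roll": 0, "grip": 0},
    {"xyz": [20.5, -33.3, 0], "roll": 0, "grip": 0},
    {"xyz": [20.5, -33.3, 0], "roll": 0, "grip": 0},
    {"xyz": [20.5, -33.3, 0], "roll": 0, "grip": 0}
  ]
}}

```text
time_s: 2.33
position: [0.2773, -0.4315, 0.3585]
tcp_rot: [[1.0, -0.001, -0.0], [-0.001, -1.0, 0.002], [-0.0, -0.002, -1.0]]
force: [0.6, 0.2, 0.8]
opening: 0.325
grasp_force: 0.0
```

{"op": "move_arm", "data": {
  "increments": [
    {"xyz": [20.5, -33.3, 0], "roll": 0, "grip": 0},
    {"xyz": [20.5, -33.3, 0], "roll": 0, "grip": 0},
    {"xyz": [20.5, -33.3, 0], "roll": 0, "grip": 0},
    {"xyz": [20.5, -33.3, 0], "roll": 0, "grip": 0},
    {"xyz": [20.5, -33.3, 0], "roll": 0, "grip": 0}
  ]
}}

```text
time_s: 2.75
position: [0.3797, -0.265, 0.3588]
tcp_rot: [[1.0, -0.0, -0.001], [-0.0, -1.0, 0.001], [-0.001, -0.001, -1.0]]
force: [1.0, -0.8, -0.5]
opening: 0.023
grasp_force: 0.0
```

{"op": "move_arm", "data": {
  "increments": [
    {"xyz": [20.5, -33.3, 0], "roll": 0, "grip": 0},
    {"xyz": [20.5, -33.3, 0], "roll": 0, "grip": 0},
    {"xyz": [4, -37.5, 0], "roll": 0, "grip": 0},
    {"xyz": [4, -37.5, 0], "roll": 0, "grip": 0},
    {"xyz": [4, -37.5, 0], "roll": 0, "grip": 0}
  ]
}}

```text
time_s: 3.17
position: [0.432, -0.086, 0.3586]
tcp_rot: [[1.0, 0.0, -0.001], [0.0, -1.0, 0.001], [-0.001, -0.001, -1.0]]
force: [0.4, 0.5, 0.2]
opening: 0.001
grasp_force: 0.0
```

{"op": "move_arm", "data": {
  "increments": [
    {"xyz": [4, -37.5, 0], "roll": 0, "grip": 0},
    {"xyz": [4, -37.5, 0], "roll": 0, "grip": 0},
    {"xyz": [4, -37.5, 0], "roll": 0, "grip": 0},
    {"xyz": [4, -37.5, 0], "roll": 0, "grip": 0},
    {"xyz": [4, -37.5, 0], "roll": 0, "grip": 0}
  ]
}}

```text
time_s: 3.58
position: [0.4517, 0.1013, 0.3589]
tcp_rot: [[1.0, 0.0, -0.001], [0.0, -1.0, -0.0], [-0.001, 0.0, -1.0]]
force: [1.5, -0.5, -0.0]
opening: 0.007
grasp_force: 0.0
```

{"op": "move_arm", "data": {
  "increments": [
    {"xyz": [9.9, -39.1, 0], "roll": 0, "grip": 0},
    {"xyz": [9.9, -39.1, 0], "roll": 0, "grip": 0},
    {"xyz": [9.9, -39.1, 0], "roll": 0, "grip": 0},
    {"xyz": [9.9, -39.1, 0], "roll": 0, "grip": 0},
    {"xyz": [9.9, -39.1, 0], "roll": 0, "grip": 0}
  ]
}}

```text
time_s: 4.0
position: [0.5015, 0.2969, 0.3585]
tcp_rot: [[1.0, 0.001, -0.001], [0.001, -1.0, -0.001], [-0.001, 0.001, -1.0]]
force: [0.1, -0.8, 0.2]
opening: 0.005
grasp_force: 0.0
```

{"op": "move_arm", "data": {
  "increments": [
    {"xyz": [9.9, -39.1, 0], "roll": 0, "grip": 0},
    {"xyz": [9.9, -39.1, 0], "roll": 0, "grip": 0},
    {"xyz": [0, 0, 36], "roll": 0, "grip": 0},
    {"xyz": [0, 0, 36], "roll": 0, "grip": 0},
    {"xyz": [0, 0, 36], "roll": 0, "grip": 0}
  ]
}}

```text
time_s: 4.42
position: [0.5213, 0.3742, 0.2496]
tcp_rot: [[1.0, 0.002, 0.0], [0.002, -1.0, 0.0], [0.0, -0.0, -1.0]]
force: [1.1, -0.9, -0.6]
opening: 0.005
grasp_force: 0.0
```

{"op": "move_arm", "data": {
  "increments": [
    {"xyz": [0, 0, 36], "roll": 0, "grip": 0},
    {"xyz": [0, 0, 36], "roll": 0, "grip": 0},
    {"xyz": [0, 0, 36], "roll": 0, "grip": 0},
    {"xyz": [0, 0, 36], "roll": 0, "grip": 0},
    {"xyz": [0, 0, 36], "roll": 0, "grip": 0}
  ]
}}

```text
time_s: 4.83
position: [0.521, 0.3727, 0.0691]
tcp_rot: [[1.0, 0.0, -0.001], [0.0, -1.0, -0.001], [-0.001, 0.001, -1.0]]
force: [0.6, 0.7, -0.2]
opening: 0.007
grasp_force: 0.0
```

```bash
python3 - <<'E'
from h import *
print(bot.read_state()['position'],bot.read_state()['force'])
a,d=bot.capture('scene');save(cv2.resize(a[170:340,180:400],None,fx=3,fy=3),'s1.png')
E
```

```text
[0.52098009 0.37274058 0.06913602] [ 0.5672421   0.74070959 -0.22259552]
```

View pics/s1.png

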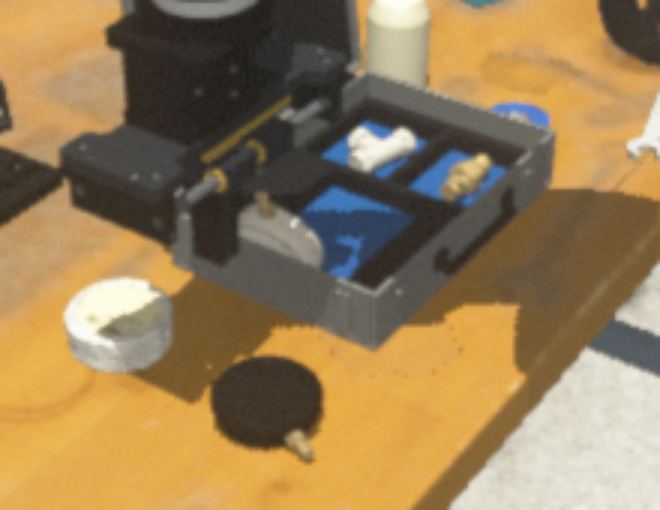

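The closed fingers (215,220) are outside the left wall, level with the brass stem (265,205), and nothing is touching. Pushing slowly towards -y.

{"op": "move_arm", "data": {
  "increments": [
    {"xyz": [0, 7, 0], "roll": 0, "grip": 0},
    {"xyz": [0, 6, 0], "roll": 0, "grip": 0},
    {"xyz": [0, 4, 0], "roll": 0, "grip": 0},
    {"xyz": [0, 3, 0], "roll": 0, "grip": 0},
    {"xyz": [0, 3, 0], "roll": 0, "grip": 0}
  ]
}}

```text
time_s: 5.3
position: [0.5234, 0.3502, 0.0743]
tcp_rot: [[1.0, -0.001, 0.004], [-0.001, -1.0, 0.002], [0.004, -0.002, -1.0]]
force: [0.6, -0.9, 0.5]
opening: 0.004
grasp_force: 0.0
```

{"op": "move_arm", "data": {
  "increments": [
    {"xyz": [0, 3, 0], "roll": 0, "grip": 0},
    {"xyz": [0, 3, 0], "roll": 0, "grip": 0},
    {"xyz": [0, 3, 0], "roll": 0, "grip": 0},
    {"xyz": [0, 3, 0], "roll": 0, "grip": 0},
    {"xyz": [0, 3, 0], "roll": 0, "grip": 0}
  ]
}}

```text
time_s: 5.72
position: [0.5218, 0.3349, 0.0717]
tcp_rot: [[1.0, -0.0, 0.0], [-0.0, -1.0, 0.0], [0.0, -0.0, -1.0]]
force: [-0.2, 0.6, 0.0]
opening: 0.004
grasp_force: 0.0
```

{"op": "move_arm", "data": {
  "increments": [
    {"xyz": [0, 3, 0], "roll": 0, "grip": 0},
    {"xyz": [0, 3, 0], "roll": 0, "grip": 0},
    {"xyz": [0, 3, 0], "roll": 0, "grip": 0},
    {"xyz": [0, 3, 0], "roll": 0, "grip": 0},
    {"xyz": [0, 3, 0], "roll": 0, "grip": 0}
  ]
}}

```text
time_s: 6.13
position: [0.5218, 0.3198, 0.0715]
tcp_rot: [[1.0, -0.0, -0.0], [-0.0, -1.0, -0.0], [-0.0, 0.0, -1.0]]
force: [-0.3, 0.1, -0.1]
opening: 0.005
grasp_force: 0.0
```

```bash
python3 - <<'E'
from h import *
print(bot.read_state()['position'],bot.read_state()['force'])
a,d=bot.capture('scene');save(cv2.resize(a[190:320,220:380],None,fx=4,fy=4),'s2.png')
E
```

```text
[0.52178274 0.31981104 0.0714524 ] [-0.32024137  0.14308372 -0.10418928]
```

View pics/s2.png

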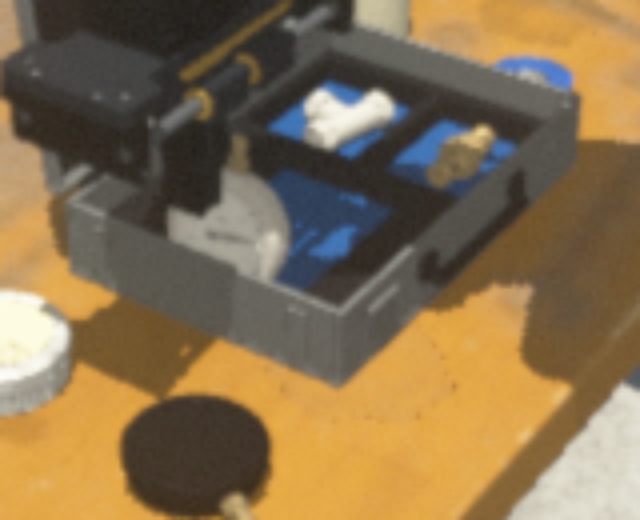

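The fingers (195,190) are over the wall and the gauge has come nearly upright at (230,220), with its foot still in the recess. Continuing.

{"op": "move_arm", "data": {
  "increments": [
    {"xyz": [0, 3, 0], "roll": 0, "grip": 0},
    {"xyz": [0, 3, 0], "roll": 0, "grip": 0},
    {"xyz": [0, 3, 0], "roll": 0, "grip": 0},
    {"xyz": [0, 3, 0], "roll": 0, "grip": 0},
    {"xyz": [0, 3, 0], "roll": 0, "grip": 0}
  ]
}}

```text
time_s: 6.6
position: [0.5218, 0.3049, 0.0716]
tcp_rot: [[1.0, -0.0, 0.0], [-0.0, -1.0, 0.0], [0.0, -0.0, -1.0]]
force: [-1.2, 1.4, 0.1]
opening: 0.005
grasp_force: 0.2
```

{"op": "move_arm", "data": {
  "increments": [
    {"xyz": [0, 3, 0], "roll": 0, "grip": 0},
    {"xyz": [0, 3, 0], "roll": 0, "grip": 0},
    {"xyz": [0, 3, 0], "roll": 0, "grip": 0},
    {"xyz": [0, 3, 0], "roll": 0, "grip": 0},
    {"xyz": [0, 3, 0], "roll": 0, "grip": 0}
  ]
}}

```text
time_s: 7.02
position: [0.5229, 0.2904, 0.073]
tcp_rot: [[1.0, -0.0, 0.003], [-0.0, -1.0, 0.001], [0.003, -0.001, -1.0]]
force: [-0.6, -0.0, 8.2]
opening: 0.004
grasp_force: 4.1
```

```bash
python3 - <<'E'
from h import *
print(bot.read_state()['position'],bot.read_state()['force'])
a,d=bot.capture('scene');save(cv2.resize(a[190:320,220:380],None,fx=4,fy=4),'s3.png')
E
```

```text
[0.52285721 0.29039852 0.07299696] [-0.61477212 -0.02212139  8.22955224]
```

View pics/s3.png

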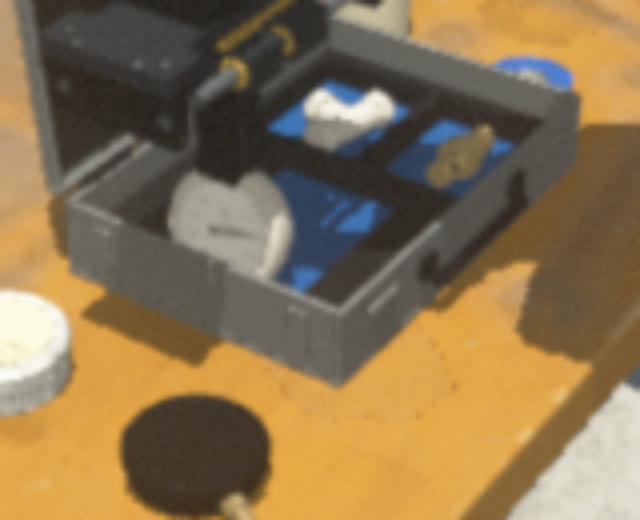

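Here the gauge is upright at (230,225) with the fingertips at its stem. The 8 N upward force shows the tips are sitting on the rim's shoulder, so I'll back off 2 mm, rise 7 mm, then push on the stem only.

{"op": "move_arm", "data": {
  "increments": [
    {"xyz": [0, -2, -2], "roll": 0, "grip": 0},
    {"xyz": [0, 0, -5], "roll": 0, "grip": 0},
    {"xyz": [0, 2, 0], "roll": 0, "grip": 0},
    {"xyz": [0, 2, 0], "roll": 0, "grip": 0},
    {"xyz": [0, 2, 0], "roll": 0, "grip": 0}
  ]
}}

```text
time_s: 7.48
position: [0.5216, 0.2858, 0.0783]
tcp_rot: [[1.0, 0.0, -0.0], [0.0, -1.0, -0.0], [-0.0, 0.0, -1.0]]
force: [-0.3, -0.3, -0.5]
opening: 0.005
grasp_force: 0.0
```

{"op": "move_arm", "data": {
  "increments": [
    {"xyz": [0, 2, 0], "roll": 0, "grip": 0},
    {"xyz": [0, 2, 0], "roll": 0, "grip": 0},
    {"xyz": [0, 2, 0], "roll": 0, "grip": 0},
    {"xyz": [0, 2, 0], "roll": 0, "grip": 0},
    {"xyz": [0, 2, 0], "roll": 0, "grip": 0}
  ]
}}

```text
time_s: 7.9
position: [0.5217, 0.2758, 0.0784]
tcp_rot: [[1.0, -0.0, -0.0], [-0.0, -1.0, -0.0], [-0.0, 0.0, -1.0]]
force: [-0.4, 0.3, 0.4]
opening: 0.004
grasp_force: 0.0
```

{"op": "move_arm", "data": {
  "increments": [
    {"xyz": [0, 2.5, 0], "roll": 0, "grip": 0},
    {"xyz": [0, 2.5, 0], "roll": 0, "grip": 0},
    {"xyz": [0, 2.5, 0], "roll": 0, "grip": 0},
    {"xyz": [0, 2.5, 0], "roll": 0, "grip": 0},
    {"xyz": [0, 2.5, 0], "roll": 0, "grip": 0}
  ]
}}

```text
time_s: 8.32
position: [0.5218, 0.2634, 0.0786]
tcp_rot: [[1.0, -0.0, 0.0], [-0.0, -1.0, -0.0], [0.0, 0.0, -1.0]]
force: [-0.5, 0.3, -0.2]
opening: 0.006
grasp_force: 0.0
```

{"op": "move_arm", "data": {
  "increments": [
    {"xyz": [0, 0, 0], "roll": 0, "grip": 0},
    {"xyz": [0, 0, 0], "roll": 0, "grip": 0}
  ]
}}

```text
time_s: 8.48
position: [0.5218, 0.2635, 0.0786]
tcp_rot: [[1.0, -0.0, -0.0], [-0.0, -1.0, 0.0], [-0.0, -0.0, -1.0]]
force: [0.3, 0.5, 0.0]
opening: 0.004
grasp_force: 0.0
```

```bash
python3 - <<'E'
from h import *
print(bot.read_state()['position'],bot.read_state()['force'])
a,d=bot.capture('scene');save(cv2.resize(a[190:320,220:380],None,fx=4,fy=4),'s4.png')
E
```

```text
[0.52181384 0.26345768 0.0785652 ] [0.276034   0.54170885 0.03761628]
```

View pics/s4.png

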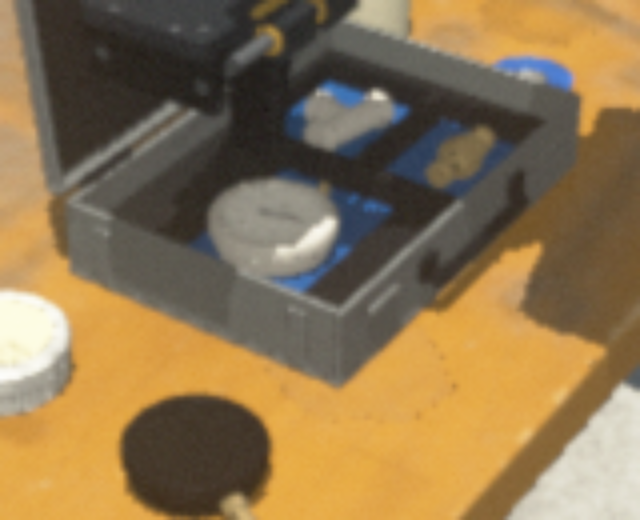

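The gauge is now lying on its back with the dial up (275,225) and the stem pointing right. Rising, then measuring its tilt by depth.

{"op": "move_arm", "data": {
  "increments": [
    {"xyz": [0, 0, -38], "roll": 0, "grip": 0},
    {"xyz": [0, 0, -38], "roll": 0, "grip": 0},
    {"xyz": [0, 0, -38], "roll": 0, "grip": 0},
    {"xyz": [0, 0, -38], "roll": 0, "grip": 0},
    {"xyz": [0, 0, -38], "roll": 0, "grip": 0}
  ]
}}

```text
time_s: 8.95
position: [0.5214, 0.2637, 0.2704]
tcp_rot: [[1.0, 0.0, -0.0], [0.0, -1.0, 0.0], [-0.0, -0.0, -1.0]]
force: [1.7, 0.1, 0.6]
opening: 0.002
grasp_force: 0.0
```

{"op": "move_arm", "data": {
  "increments": [
    {"xyz": [0, 0, -38], "roll": 0, "grip": 0},
    {"xyz": [0, 0, -30], "roll": 0, "grip": 0},
    {"xyz": [34, 12.5, 0], "roll": 0, "grip": 0},
    {"xyz": [34, 12.5, 0], "roll": 0, "grip": 0},
    {"xyz": [34, 12.5, 0], "roll": 0, "grip": 0}
  ]
}}

```text
time_s: 9.37
position: [0.6246, 0.2263, 0.3383]
tcp_rot: [[1.0, 0.001, 0.003], [0.001, -1.0, 0.001], [0.003, -0.001, -1.0]]
force: [0.1, -0.1, 0.4]
opening: 0.011
grasp_force: 0.0
```

{"op": "move_arm", "data": {
  "increments": [
    {"xyz": [34, 12.5, 0], "roll": 0, "grip": 0},
    {"xyz": [34, 12.5, 0], "roll": 0, "grip": 0},
    {"xyz": [0, 0, 0], "roll": 0, "grip": 0}
  ]
}}

```text
time_s: 9.62
position: [0.6975, 0.1973, 0.3343]
tcp_rot: [[1.0, -0.005, 0.003], [-0.005, -1.0, -0.002], [0.003, 0.002, -1.0]]
force: [0.6, -0.2, -0.8]
opening: 0.004
grasp_force: 0.0
```

```bash
python3 - <<'E'
from h import *
print(bot.read_state()['position'],bot.read_state()['force'])
for n in('scene','top'):
    a,d=bot.capture(n);P=cloud(n,d);m=(d>0)&(P[...,2]>.015)&(P[...,2]<.045)&(a.min(-1)>90)&(P[...,0]>.47)&(P[...,0]<.57)&(P[...,1]>.18)&(P[...,1]<.32)
    q=P[m];q=q[q[:,2]>np.percentile(q[:,2],30)] if n=='scene' else q;A=np.c_[q[:,:2]-q[:,:2].mean(0),np.ones(len(q))];s=np.linalg.lstsq(A,q[:,2],rcond=None)[0]
    print(n,len(q),q.mean(0).round(4),'z pct',np.percentile(q[:,2],[5,50,95]).round(4),'slope',s.round(3))
    for l in('lid_edge','latch_left_tip','latch_right_tip'):print(l,[(round(r["conf"],2),w(n,r["at"]).round(3).tolist()) for r in bot.spot_in(l,n)[:2]])
E
```

```text
[0.69751329 0.19726856 0.33429476] [ 0.62580619 -0.19215322 -0.78948876]
scene 425 [0.5202 0.2533 0.0285] z pct [0.0269 0.0284 0.0304] slope [ 0.001 -0.001  0.028]
lid_edge [(0.64, [0.619, 0.217, 0.137])]
latch_left_tip [(0.72, [0.632, 0.295, 0.233])]
latch_right_tip [(0.57, [0.517, 0.26, 0.025])]
top 858 [0.5209 0.2506 0.0269] z pct [0.0232 0.027  0.0305] slope [-0.006  0.026  0.027]
lid_edge [(0.61, [0.618, 0.282, 0.146]), (0.47, [0.521, 0.252, 0.028])]
latch_left_tip []
latch_right_tip []
```

Depth confirms it: the dial is level at z about 28 mm, at case y about +50 mm. Going down behind the lid and pushing it forward.

{"op": "move_arm", "data": {
  "increments": [
    {"xyz": [0, -4, 36], "roll": 0, "grip": 0},
    {"xyz": [0, 0, 36], "roll": 0, "grip": 0},
    {"xyz": [0, 0, 36], "roll": 0, "grip": 0},
    {"xyz": [0, 0, 35], "roll": 0, "grip": 0},
    {"xyz": [-15, 0, 0], "roll": 0, "grip": 0}
  ]
}}

```text
time_s: 10.43
position: [0.6729, 0.2044, 0.1838]
tcp_rot: [[1.0, -0.0, -0.014], [-0.0, -1.0, -0.002], [-0.014, 0.002, -1.0]]
force: [-0.8, -0.7, -2.4]
opening: 0.005
grasp_force: 0.0
```

{"op": "move_arm", "data": {
  "increments": [
    {"xyz": [-15, 0, 0], "roll": 0, "grip": 0},
    {"xyz": [-10, 0, 0], "roll": 0, "grip": 0},
    {"xyz": [-6, 0, 0], "roll": 0, "grip": 0},
    {"xyz": [-6, 0, 0], "roll": 0, "grip": 0},
    {"xyz": [-6, 0, 0], "roll": 0, "grip": 0}
  ]
}}

```text
time_s: 10.85
position: [0.6341, 0.2055, 0.1946]
tcp_rot: [[1.0, 0.0, 0.003], [0.0, -1.0, 0.0], [0.003, -0.0, -1.0]]
force: [0.7, -0.2, 0.2]
opening: 0.006
grasp_force: 0.4
```

{"op": "move_arm", "data": {
  "increments": [
    {"xyz": [-6, 0, 0], "roll": 0, "grip": 0},
    {"xyz": [-6, 0, 0], "roll": 0, "grip": 0},
    {"xyz": [-6, 0, 1], "roll": 0, "grip": 0},
    {"xyz": [-6, 0, 1], "roll": 0, "grip": 0},
    {"xyz": [-6, 0, 1], "roll": 0, "grip": 0}
  ]
}}

```text
time_s: 11.27
position: [0.6033, 0.205, 0.1905]
tcp_rot: [[1.0, -0.0, 0.0], [-0.0, -1.0, -0.0], [0.0, 0.0, -1.0]]
force: [0.5, -0.5, 0.7]
opening: 0.005
grasp_force: 0.3
```

{"op": "move_arm", "data": {
  "increments": [
    {"xyz": [-6, 0, 2], "roll": 0, "grip": 0},
    {"xyz": [-6, 0, 2], "roll": 0, "grip": 0},
    {"xyz": [-6, 0, 2], "roll": 0, "grip": 0},
    {"xyz": [-6, 0, 2], "roll": 0, "grip": 0},
    {"xyz": [-6, 0, 2], "roll": 0, "grip": 0}
  ]
}}

```text
time_s: 11.68
position: [0.573, 0.2051, 0.1802]
tcp_rot: [[1.0, -0.0, -0.001], [-0.0, -1.0, -0.0], [-0.001, 0.0, -1.0]]
force: [0.3, -0.1, 0.0]
opening: 0.007
grasp_force: 0.1
```

```bash
cat > lid.py <<'E'
from h import *
print(bot.read_state()['position'],bot.read_state()['force'])
a,d=bot.capture('scene');P=cloud('scene',d)
m=(d>0)&(P[...,2]>.05)&(P[...,1]>.28)&(P[...,1]<.335)&(P[...,0]>.38)&(P[...,0]<.68)
q=P[m]
for x in np.arange(.39,.68,.02):
    s=q[abs(q[:,0]-x)<.01]
    if len(s)>3:print(round(x,2),len(s),np.percentile(s[:,2],[5,50,95]).round(3))
save(a,__import__('sys').argv[1])
E
python3 lid.py s5.png
```

```text
[0.57298738 0.20509814 0.18017064] [ 0.25961583 -0.07952968  0.04969184]
0.53 170 [0.226 0.268 0.293]
0.55 491 [0.178 0.216 0.293]
0.57 472 [0.126 0.171 0.293]
0.59 437 [0.074 0.118 0.293]
0.61 207 [0.051 0.068 0.293]
```

{"op": "move_arm", "data": {
  "increments": [
    {"xyz": [-6, 0, 2], "roll": 0, "grip": 0},
    {"xyz": [-6, 0, 2], "roll": 0, "grip": 0},
    {"xyz": [-6, 0, 2], "roll": 0, "grip": 0},
    {"xyz": [-6, 0, 3], "roll": 0, "grip": 0},
    {"xyz": [-6, 0, 3], "roll": 0, "grip": 0}
  ]
}}

```text
time_s: 12.15
position: [0.5431, 0.2051, 0.1683]
tcp_rot: [[1.0, -0.0, -0.0], [-0.0, -1.0, -0.0], [-0.0, 0.0, -1.0]]
force: [-0.5, -0.1, -0.4]
opening: 0.006
grasp_force: 0.0
```

{"op": "move_arm", "data": {
  "increments": [
    {"xyz": [-6, 0, 3], "roll": 0, "grip": 0},
    {"xyz": [-6, 0, 3], "roll": 0, "grip": 0},
    {"xyz": [-6, 0, 3], "roll": 0, "grip": 0},
    {"xyz": [-6, 0, 3], "roll": 0, "grip": 0},
    {"xyz": [-6, 0, 3], "roll": 0, "grip": 0}
  ]
}}

```text
time_s: 12.57
position: [0.5132, 0.2051, 0.1532]
tcp_rot: [[1.0, -0.0, -0.0], [-0.0, -1.0, -0.0], [-0.0, 0.0, -1.0]]
force: [-0.1, 0.7, -1.6]
opening: 0.005
grasp_force: 0.0
```

```bash
python3 lid.py s6.png
```

```text
[0.5132108  0.20510815 0.15324282] [-0.12090669  0.68381342 -1.63312699]
0.43 78 [0.128 0.132 0.136]
0.45 137 [0.116 0.123 0.129]
0.47 239 [0.11  0.122 0.265]
0.49 353 [0.103 0.235 0.267]
0.51 343 [0.094 0.236 0.267]
0.53 327 [0.085 0.236 0.267]
0.55 214 [0.075 0.224 0.266]
0.57 104 [0.064 0.073 0.078]
0.59 92 [0.056 0.064 0.069]
0.61 19 [0.052 0.058 0.059]
```

{"op": "move_arm", "data": {
  "increments": [
    {"xyz": [-26.8, -21, 0], "roll": 0, "grip": 0},
    {"xyz": [-26.8, -21, 0], "roll": 0, "grip": 0},
    {"xyz": [-26.8, -21, 0], "roll": 0, "grip": 0},
    {"xyz": [-26.8, -21, 0], "roll": 0, "grip": 0},
    {"xyz": [0, 0, 0], "roll": 0, "grip": 0}
  ]
}}

```text
time_s: 13.03
position: [0.4004, 0.291, 0.1532]
tcp_rot: [[1.0, 0.004, -0.006], [0.004, -1.0, -0.001], [-0.006, 0.001, -1.0]]
force: [-0.1, -0.2, -0.4]
opening: 0.007
grasp_force: 0.0
```

```bash
python3 lid.py s7.png; python3 - <<'E'
from h import *
for n in('scene','top'):
    a,d=bot.capture(n);P=cloud(n,d)
    for y in(.113,.289):
        m=(d>0)&(abs(P[...,1]-y)<.02)&(P[...,0]>.37)&(P[...,0]<.435)&(P[...,2]>.02)&(P[...,2]<.09)&(a[...,0]>150)&(a[...,2]<100)
        q=P[m];print(n,y,len(q),*([q.min(0).round(3),q.max(0).round(3)] if len(q) else[]))
E
```

```text
[0.40038022 0.29096939 0.15320189] [-0.11151089 -0.19290048 -0.4345472 ]
0.39 1211 [0.167 0.345 0.406]
0.41 743 [0.054 0.354 0.408]
0.43 317 [0.054 0.323 0.405]
0.45 171 [0.053 0.057 0.06 ]
0.47 170 [0.053 0.057 0.059]
0.49 162 [0.052 0.058 0.06 ]
0.51 157 [0.053 0.057 0.06 ]
0.53 148 [0.053 0.058 0.06 ]
0.55 146 [0.052 0.058 0.06 ]
0.57 148 [0.053 0.058 0.059]
0.59 122 [0.053 0.057 0.059]
0.61 10 [0.052 0.056 0.057]
scene 0.113 103 [0.402 0.095 0.049] [0.431 0.132 0.059]
scene 0.289 14 [0.403 0.3   0.053] [0.428 0.306 0.056]
top 0.113 142 [0.404 0.096 0.046] [0.43  0.125 0.06 ]
top 0.289 0
```

View pics/s7.png

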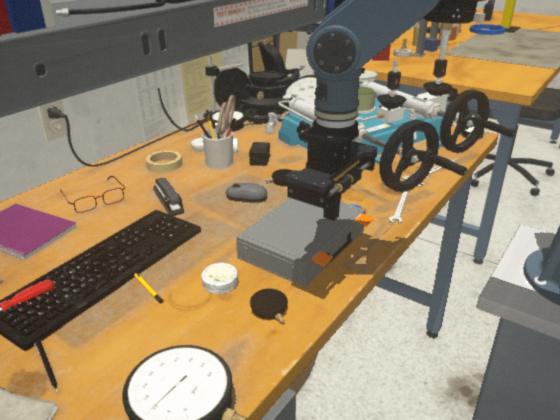

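The lid is flat at z = 57 mm, so it is shut. The orange latches stick straight out at (322,258) and (365,218). Pressing the left one down.

{"op": "move_arm", "data": {
  "increments": [
    {"xyz": [0, 0, 30], "roll": 0, "grip": 0},
    {"xyz": [0, 0, 30], "roll": 0, "grip": 0},
    {"xyz": [0, 0, 24], "roll": 0, "grip": 0},
    {"xyz": [0, 0, 0], "roll": 0, "grip": 0},
    {"xyz": [0, 0, 4], "roll": 0, "grip": 0}
  ]
}}

```text
time_s: 13.6
position: [0.4077, 0.2885, 0.0651]
tcp_rot: [[1.0, -0.002, -0.001], [-0.002, -1.0, -0.0], [-0.001, 0.0, -1.0]]
force: [0.9, 0.2, 0.5]
opening: 0.007
grasp_force: 0.0
```

{"op": "move_arm", "data": {
  "increments": [
    {"xyz": [0, 0, 5], "roll": 0, "grip": 0},
    {"xyz": [0, 0, 5], "roll": 0, "grip": 0},
    {"xyz": [0, 0, 5], "roll": 0, "grip": 0},
    {"xyz": [0, 0, 5], "roll": 0, "grip": 0},
    {"xyz": [0, 0, 5], "roll": 0, "grip": 0}
  ]
}}

```text
time_s: 14.02
position: [0.407, 0.2894, 0.0409]
tcp_rot: [[1.0, -0.0, 0.001], [-0.0, -1.0, 0.001], [0.001, -0.001, -1.0]]
force: [-0.8, 0.1, 1.5]
opening: 0.009
grasp_force: 0.7
```

{"op": "move_arm", "data": {
  "increments": [
    {"xyz": [0, 0, 5], "roll": 0, "grip": 0},
    {"xyz": [0, 0, 4], "roll": 0, "grip": 0},
    {"xyz": [0, 0, 0], "roll": 0, "grip": 0}
  ]
}}

```text
time_s: 14.27
position: [0.4093, 0.2896, 0.0317]
tcp_rot: [[1.0, 0.001, 0.005], [0.001, -1.0, 0.001], [0.005, -0.001, -1.0]]
force: [2.6, -1.3, 3.9]
opening: 0.009
grasp_force: 1.9
```

{"op": "move_arm", "data": {
  "increments": [
    {"xyz": [2, 0, 0], "roll": 0, "grip": 0},
    {"xyz": [2, 0, 0], "roll": 0, "grip": 0},
    {"xyz": [1, 0, 0], "roll": 0, "grip": 0},
    {"xyz": [1, 0, 0], "roll": 0, "grip": 0},
    {"xyz": [0, 0, 0], "roll": 0, "grip": 0}
  ]
}}

```text
time_s: 14.68
position: [0.4118, 0.2889, 0.0311]
tcp_rot: [[1.0, -0.0, -0.002], [-0.0, -1.0, -0.001], [-0.002, 0.001, -1.0]]
force: [-0.7, 0.7, -0.1]
opening: 0.005
grasp_force: 0.4
```

{"op": "move_arm", "data": {
  "increments": [
    {"xyz": [1, 0, 0], "roll": 0, "grip": 0},
    {"xyz": [0, 0, 0], "roll": 0, "grip": 0}
  ]
}}

```text
time_s: 14.85
position: [0.4128, 0.2888, 0.0312]
tcp_rot: [[1.0, 0.0, -0.002], [0.0, -1.0, -0.001], [-0.002, 0.001, -1.0]]
force: [-1.5, -0.2, -0.9]
opening: 0.005
grasp_force: 0.7
```

{"op": "move_arm", "data": {
  "increments": [
    {"xyz": [1, 0, 0], "roll": 0, "grip": 0},
    {"xyz": [1, 0, 0], "roll": 0, "grip": 0},
    {"xyz": [0, 0, 0], "roll": 0, "grip": 0}
  ]
}}

```text
time_s: 15.1
position: [0.4144, 0.2888, 0.0313]
tcp_rot: [[1.0, -0.0, -0.003], [-0.0, -1.0, -0.001], [-0.003, 0.001, -1.0]]
force: [-3.3, 1.0, -0.6]
opening: 0.007
grasp_force: 1.7
```

{"op": "move_arm", "data": {
  "increments": [
    {"xyz": [1, 0, 0], "roll": 0, "grip": 0},
    {"xyz": [0, 0, 0], "roll": 0, "grip": 0}
  ]
}}

```text
time_s: 15.27
position: [0.4144, 0.2888, 0.0313]
tcp_rot: [[1.0, -0.0, -0.004], [-0.0, -1.0, -0.001], [-0.004, 0.001, -1.0]]
force: [-4.8, 1.2, -0.4]
opening: 0.006
grasp_force: 2.7
```

{"op": "move_arm", "data": {
  "increments": [
    {"xyz": [1, 0, 0], "roll": 0, "grip": 0},
    {"xyz": [0, 0, 0], "roll": 0, "grip": 0},
    {"xyz": [-11, 0, 0], "roll": 0, "grip": 0},
    {"xyz": [0, 0, -30], "roll": 0, "grip": 0},
    {"xyz": [0, 0, -30], "roll": 0, "grip": 0}
  ]
}}

```text
time_s: 15.68
position: [0.4057, 0.2887, 0.0909]
tcp_rot: [[1.0, 0.0, -0.002], [0.0, -1.0, -0.001], [-0.002, 0.001, -1.0]]
force: [-0.0, 0.9, 0.0]
opening: 0.006
grasp_force: 0.0
```

```bash
python3 - <<'E'
from h import *
for n in('scene','top'):
    d=np.load(n+'0.npz')['d'];P=cloud(n,d)
    m=(d>0)&(P[...,2]>.085)&(P[...,0]>.33)&(P[...,0]<.5)&(P[...,1]>-.3)&(P[...,1]<.2)
    q=P[m];print(n,len(q),np.percentile(q[:,1],[50,95,99.5,100]).round(3) if len(q) else '')
E
```

```text
scene 2252 [-0.091 -0.025 -0.02  -0.018]
top 2138 [-0.113 -0.028 -0.021 -0.019]
```

{"op": "move_arm", "data": {
  "increments": [
    {"xyz": [0, 35, 0], "roll": 0, "grip": 0},
    {"xyz": [0, 35, 0], "roll": 0, "grip": 0},
    {"xyz": [0, 35, 0], "roll": 0, "grip": 0},
    {"xyz": [0, 35, 0], "roll": 0, "grip": 0},
    {"xyz": [0, 31, 0], "roll": 0, "grip": 0}
  ]
}}

```text
time_s: 16.1
position: [0.4079, 0.1164, 0.0922]
tcp_rot: [[1.0, 0.001, 0.005], [0.001, -1.0, -0.001], [0.005, 0.001, -1.0]]
force: [0.5, 0.4, 0.9]
opening: 0.004
grasp_force: 0.0
```

{"op": "move_arm", "data": {
  "increments": [
    {"xyz": [0, 0, 0], "roll": 0, "grip": 0},
    {"xyz": [0, 0, 14], "roll": 0, "grip": 0},
    {"xyz": [0, 0, 12], "roll": 0, "grip": 0},
    {"xyz": [0, 0, 5], "roll": 0, "grip": 0},
    {"xyz": [0, 0, 5], "roll": 0, "grip": 0}
  ]
}}

```text
time_s: 16.52
position: [0.4073, 0.1185, 0.0553]
tcp_rot: [[1.0, 0.0, 0.002], [0.0, -1.0, -0.0], [0.002, 0.0, -1.0]]
force: [0.8, 0.1, -2.0]
opening: 0.002
grasp_force: 0.0
```

{"op": "move_arm", "data": {
  "increments": [
    {"xyz": [0, 0, 5], "roll": 0, "grip": 0},
    {"xyz": [0, 0, 5], "roll": 0, "grip": 0},
    {"xyz": [0, 0, 5], "roll": 0, "grip": 0},
    {"xyz": [0, 0, 5], "roll": 0, "grip": 0},
    {"xyz": [0, 0, 4], "roll": 0, "grip": 0}
  ]
}}

```text
time_s: 16.93
position: [0.409, 0.1183, 0.0315]
tcp_rot: [[1.0, 0.0, 0.006], [0.0, -1.0, 0.0], [0.006, -0.0, -1.0]]
force: [4.5, 0.3, 10.6]
opening: 0.006
grasp_force: 5.6
```

{"op": "move_arm", "data": {
  "increments": [
    {"xyz": [2, 0, 0], "roll": 0, "grip": 0},
    {"xyz": [2, 0, 0], "roll": 0, "grip": 0},
    {"xyz": [2, 0, 0], "roll": 0, "grip": 0},
    {"xyz": [1, 0, 0], "roll": 0, "grip": 0},
    {"xyz": [0, 0, 0], "roll": 0, "grip": 0}
  ]
}}

```text
time_s: 17.35
position: [0.4127, 0.1181, 0.0313]
tcp_rot: [[1.0, -0.0, -0.002], [-0.0, -1.0, -0.0], [-0.002, 0.0, -1.0]]
force: [-0.9, -0.4, -0.3]
opening: 0.008
grasp_force: 0.6
```

{"op": "move_arm", "data": {
  "increments": [
    {"xyz": [1, 0, 0], "roll": 0, "grip": 0},
    {"xyz": [1, 0, 0], "roll": 0, "grip": 0},
    {"xyz": [1, 0, 0], "roll": 0, "grip": 0},
    {"xyz": [0, 0, 0], "roll": 0, "grip": 0}
  ]
}}

```text
time_s: 17.68
position: [0.4144, 0.1181, 0.0314]
tcp_rot: [[1.0, 0.0, -0.005], [0.0, -1.0, -0.0], [-0.005, 0.0, -1.0]]
force: [-3.9, 1.0, -0.3]
opening: 0.005
grasp_force: 2.5
```

Now flush against a hard stop, as on the left side. One more mm, then back off, rise and check.

{"op": "move_arm", "data": {
  "increments": [
    {"xyz": [1.5, 0, 0], "roll": 0, "grip": 0},
    {"xyz": [0, 0, 0], "roll": 0, "grip": 0},
    {"xyz": [-14, 0, 0], "roll": 0, "grip": 0},
    {"xyz": [0, 0, -35], "roll": 0, "grip": 0},
    {"xyz": [0, 0, -38], "roll": 0, "grip": 0}
  ]
}}

```text
time_s: 18.1
position: [0.4033, 0.118, 0.1031]
tcp_rot: [[1.0, -0.0, -0.005], [-0.0, -1.0, -0.0], [-0.005, 0.0, -1.0]]
force: [0.9, 0.2, -0.0]
opening: 0.007
grasp_force: 0.0
```

{"op": "move_arm", "data": {
  "increments": [
    {"xyz": [0, 0, -38], "roll": 0, "grip": 0},
    {"xyz": [0, 0, -38], "roll": 0, "grip": 0},
    {"xyz": [0, 0, -38], "roll": 0, "grip": 0},
    {"xyz": [0, 0, -38], "roll": 0, "grip": 0},
    {"xyz": [0, 0, 0], "roll": 0, "grip": 0}
  ]
}}

```text
time_s: 18.52
position: [0.4109, 0.1184, 0.2642]
tcp_rot: [[1.0, 0.0, 0.022], [0.0, -1.0, 0.0], [0.022, -0.0, -1.0]]
force: [0.6, 0.1, -0.3]
opening: 0.007
grasp_force: 0.0
```

```bash
python3 - <<'E'
from h import *
for n in('scene','top'):
    a,d=bot.capture(n);P=cloud(n,d)
    for y in(.113,.289):
        m=(d>0)&(abs(P[...,1]-y)<.022)&(P[...,0]>.37)&(P[...,0]<.445)&(P[...,2]>.01)&(P[...,2]<.09)&(a[...,0]>120)&(a[...,2]<90)
        q=P[m];print(n,y,len(q),*([np.percentile(q,[2,98],axis=0).round(3).tolist()] if len(q) else[]))
    m=(d>0)&(abs(P[...,1]-.2)<.1)&(abs(P[...,0]-.52)<.07)
    print('lid z',np.percentile(P[m][:,2],[5,50,95]))
    if n=='scene':save(cv2.resize(a[170:320,200:400],None,fx=4,fy=4),'s8.png')
E
```

```text
scene 0.113 87 [[0.424, 0.098, 0.029], [0.428, 0.131, 0.055]]
scene 0.289 131 [[0.423, 0.274, 0.014], [0.432, 0.306, 0.054]]
lid z [0.05629909 0.05804226 0.05974283]
top 0.113 7 [[0.425, 0.119, 0.031], [0.428, 0.129, 0.057]]
top 0.289 13 [[0.423, 0.272, 0.024], [0.429, 0.305, 0.055]]
lid z [0.05371635 0.05695947 0.06028875]
```

View pics/s8.png

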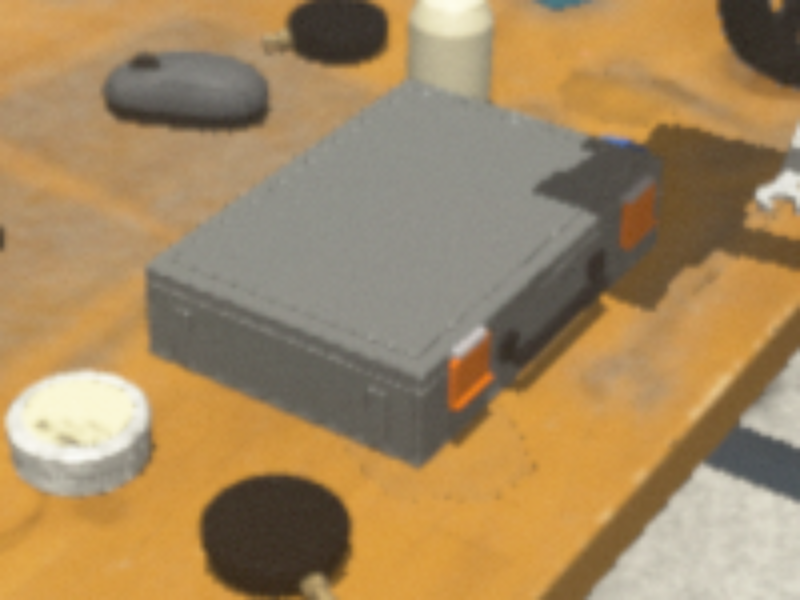

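The lid is shut, both latches are vertical and flush at (470,372) and (638,215), and the surroundings look undisturbed. Handing in.

```bash
python3 -c "
from rig import bot
print(bot.hand_in())"
```

```text
the job is handed in; nothing more can be done
None
```

The gauge lies flat on its back in its recess, the lid is shut, and both latches are folded flush. I handed the job in at about 19 s with the arm clear of everything; hand-in returned no verdict.

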